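Lift a microtome spindle off its V-rests with a lever jack and hold it

TASK

Lay the microtome's drive spindle level in the two V-rests, roughly centred, and let go of it; then set the lever jack between the rests so that its saddle stands under the lift point, the plain band between the spindle's two hexagonal collars, and let go of the jack. Give the pump handle one full trial stroke and let it come right back up so that the spindle settles back in the rests, then press the handle fully down again and finish while holding it down, with the spindle carried level by the saddle alone, clear of both rests. Keep the jack standing and leave the blower, the tape roll and the wooden slide block where they are.

Things in the scene. Friction and masses are not known exactly. Their poses are not given: they have to be found in the camera images.
- spindle: loose steel spindle, 0.4 kg, lying on the worktop (axis 16 mm up): round shaft 24 mm thick, 240 mm long, round ends; two dark hexagonal collars (32 mm across flats, 8 mm thick) centred 34 mm either side of its middle. Origin: middle of the axis, also its balance point; y along the shaft. Lift point: the plain band between the collars, 60 mm long, which may also be gripped; may lie rolled.
- v_rests: aluminium frame fixed to the top: two posts centred 85 mm either side of the origin along y, each with an upward V-notch. Origin on the worktop midway between them, below the notches; y through both notches, x to the back. The gap between their feet (146 mm wide) is open at -x; a low bar closes it from x = 55 mm. A fixed tray (rim 16 mm) lies in front, up to world x = 0.425: keep the jack off it.
- rest_line (a point): point midway between the two V-notches of the rests, where the middle of the spindle's axis lies when it is centred in them: 97 mm above the worktop. The notches are 90 degrees, 22 mm long, 31 mm wide, their rims 96 mm up. Axes as v_rests.
- jack: loose lever jack, 0.8 kg, on a grey base plate 200 x 70 x 8 mm (x = -165 to 35 mm, y = -35 to 35 mm). Origin on the underside below the saddle; handle towards -x, beyond the plate. Column 38 mm thick at the origin. With the handle up the saddle is 75 mm high, 10 mm below a shaft lying in the rests, so the jack can be moved in from the rests' -x side, handle pointing to the rests' -x.
- jack_grip (a point): middle between the jack's two upright grey side cheeks, at x = -80 mm, z = 45 mm of the jack, near its centre of mass. The cheeks (x = -140 to -40 mm, z = 8 to 60 mm, 46 mm over their outer faces) can be gripped across y to carry the jack. The handle bar (12 mm) runs up between them, at most 73 mm high at x = -140 mm.
- saddle_notch (a point): bottom of the saddle's shallow 120 degree V-notch, which runs along the jack's y axis, 36 mm long, 32 mm wide, rims 9 mm above this point. 66 mm above the worktop with the handle up, 96 mm with it fully down. A shaft in the notch has its axis 14 mm above this point.
- handle_bar (a point): middle of the rubber cross bar at the end of the pump handle: a rod 16 mm thick, 60 mm long along the jack's y; press here from above. With the handle up at x = -204 mm, z = 85 mm of the jack; fully down at x = -208 mm, z = 19 mm.
- pump_handle (a joint): pump handle, rad: 0 = up (a spring returns it), 0.46 = fully down at its stop. Pivot at x = -65 mm, z = 45 mm of the jack, 145 mm from the cross bar. The saddle rises 6.5 mm per 0.1 rad, 30 mm in all; it meets a spindle in the rests at about 0.27 rad and lifts it about 13 mm by the stop. Pressing at the cross bar takes 2 N at first, about 5 N at the stop.
- blower: bystander: dark red rubber blower bulb standing with its black nozzle up, 51 mm wide, 96 mm high, origin under its middle
- tape_roll: bystander: light blue roll of tape lying flat, 60 mm wide, 19 mm high, origin under its middle
- slide_block: bystander: wooden block of stacked slide holders, 56 x 150 x 44 mm, origin under its middle

How it is judged:
On the way, in this order (a step that is already met when the one before it is completed fails the run):
1. the spindle lies level in both V-rests, roughly centred, and is let go (height (world z) of spindle between 0.093 and 0.101 m and x of spindle in the frame of v_rests between -0.006 and 0.006 m and y of spindle in the frame of v_rests between -0.02 and 0.02 m and angle between the y axis of spindle and the y axis of v_rests, either way round below 0.06 rad and contact force between the fingers and spindle below 0.1 N), for 0.2 s.
2. the jack stands with its saddle under the band between the collars and is let go, spindle still in the rests (y of saddle_notch in the frame of spindle between -0.012 and 0.012 m and x of saddle_notch in the frame of v_rests between -0.009 and 0.009 m and height (world z) of jack below 0.003 m and angle between jack's own z axis and vertical below 0.03 rad and contact force between the fingers and jack below 0.1 N and value of joint pump_handle below 0.08 rad and height (world z) of spindle between 0.093 and 0.101 m), for 0.2 s.
3. trial stroke: the handle is down and the spindle lifted off the rests (value of joint pump_handle above 0.4 rad and height (world z) of spindle above 0.104 m and contact force between spindle and v_rests below 0.1 N), for 0.1 s.
4. the handle is back up and the spindle lies in the rests again (value of joint pump_handle below 0.08 rad and height (world z) of spindle between 0.093 and 0.101 m and angle between the y axis of spindle and the y axis of v_rests, either way round below 0.06 rad), for 0.1 s.
At the end, for the whole second after the job is handed in: Fingers hold the handle beyond 0.40 rad (over 0.5 N); spindle 104-120 mm up, still, level within 0.09 rad, on the jack alone (over 1 N), touching neither rests nor robot; saddle within 14 mm of its middle; jack tilt under 0.05 rad; bystanders moved under 30 mm (all of step 3 and contact force between the fingers and jack above 0.5 N and height (world z) of spindle below 0.12 m and angle between spindle's own y axis and vertical between 1.48 and 1.66 rad and contact force between spindle and jack above 1 N and contact force between each of the fingers, the arm and spindle below 0.1 N and y of saddle_notch in the frame of spindle between -0.014 and 0.014 m and angle between jack's own z axis and vertical below 0.05 rad and linear speed of spindle below 0.02 m/s and distance of each of blower, tape_roll, slide_block from where it was at the start of the episode below 0.03 m); the arm keeps its last pose, push and grip.
It fails at once if the jack is tipped over (angle between jack's own z axis and vertical above 0.5 rad).
It fails at once if a bystander is knocked away (distance of any of blower, tape_roll, slide_block from where it was at the start of the episode above 0.05 m).
It also fails if it takes over 72 s, if anything falls off the work surface, if the arm or the gripper's body presses on something with over 40 N, if the wrist force passes 120 N, or if a joint passes its speed limit or range.

ROBOT

A 6-joint arm with a two-finger parallel gripper is mounted at the origin on a cart in front of the work surface, level with it; the furniture and walls round the work are solid. World frame = base frame: x ahead of the robot, y to its left, z up, the work surface at z = 0. Lengths are in m, angles in rad, forces in N, time in s.
With the tool pointing down it reaches from about 0.425 to 0.95 m from the base axis. Payload 14.7 kg.
Tool frame: the origin (TCP) lies at the very end of the fingers, on their centre line; the grasp point (between the pads) lies 19 mm behind it; z points along the fingers, y is the direction in which the jaws open and shut (so a half turn about z gives the same grasp; the last joint's range is limited). The gripper opens to 85 mm and grips with 20 to 120 N. Pads are 22 mm wide; open, the fingers measure 114 mm over their backs; the gripper's body (76 mm by 85 mm) begins 54 mm behind the grasp point. The pads swing forward as they close: fully open they stand 13 mm farther back than shut.
Start: joints at [1.293, 0.48, 1.596, -0, 1.065, -0.047], TCP at [0.149, 0.633, 0.231] pointing down, gripper open.
Joint ranges: [-2.75, 2.75], [-0.82, 2.05], [0.23, 2.67], [-1.56, 4.7], [0.09, 2.69], [-2.92, 2.92]. Speed limits (rad/s): [1.89, 1.89, 2.39, 3.01, 3.01, 3.01].

INTERFACE

Orientations are given as a rotation vector (axis times angle).
In Python, from workcell import manip gives the robot as it stands.
- The arm moves only by the shell command python3 -m creep 'ROWS' [FORCE]. ROWS is JSON, a list of rows, each a list of 7 numbers: the shift along the tool's x, y, z in mm, then the turn, a rotation vector about the tool's x, y, z in rad, then the opening in per cent of the stroke, from 0 (shut) to 100 (fully open). A call has 1 to 8 rows; each row shifts and turns the pose as measured when the row begins, along the tool's axes as they then stand; what a row does not reach is not made up. A row lasts 1/10 s, in which the tool goes at most 50 mm and 8.59 degrees, less where a joint would pass 70% of its speed; a pose out of reach is approached as far as the arm can. A call with a gripper value outside its range is refused whole. The fingers move at their own pace and stop on an object; FORCE is the grip in N (left out, the last holds). Time passes only in rows, so rows that do not move let the fingers close. It gives the time, the measured TCP pose, the force and the opening at its end, in the units of the state.
- manip.observe(): the state, without advancing time (a new reading comes with each control period).
- manip.camera(name): name is "scene" or "top" or "wrist"; returns a dict with "frame" (420x560x3 uint8, red, green, blue), "fx", "fy", "cx", "cy" (pixels), "cam_to_world" (4x4, takes a point from camera to world coordinates). Camera axes: x right, y down, z forward; pixel columns grow to the right and rows downward; lengths in m; the calibration is good to about 2 mm. A picture is of the moment at which its call begins. There is no depth.
- manip.hand_in(): hands the job in, once; it reports no verdict.
The state is a dict: "clock": time; "q": joint angles; "qvel": joint speeds; "joint_torque": joint torques, N m; "position": TCP position; "tcp_rot": TCP orientation; "contact_force": force on the tool from outside, world axes, zero at the start; "torque": the same for the moment, N m; "width": finger opening in m.
Only numpy, scipy, OpenCV 4.12 (cv2) and the standard library are available. Lean on these libraries where they do the work, as an engineer would, in place of code of your own. Each camera call takes 0.05 s, during which the arm holds its last target. There are 200 camera calls.

## Working session

There is one attempt and no reset: what is moved stays moved. The work goes in short steps, Python scripts to look and compute and a shell command to move; the robot and the scene stay as the last step left them, time stands still between calls to the robot, and variables do not carry over. Pictures are saved under pics/ and viewed, about 8 in all and at most 12, crops included, and the job is handed in when it is done.

```bash
mkdir -p pics; cat > h.py <<'E'
import numpy as np, cv2
from scipy.spatial.transform import Rotation as R
from workcell import manip
def snap(name,fn):
    c=manip.camera(name); cv2.imwrite('pics/'+fn,cv2.cvtColor(c['frame'],cv2.COLOR_RGB2BGR)); np.save('pics/'+fn+'.npy',c,allow_pickle=True); return c
def load(fn): return np.load('pics/'+fn+'.npy',allow_pickle=True).item()
def ray(c,u,v):
    T=np.array(c['cam_to_world']); d=T[:3,:3]@np.array([(u-c['cx'])/c['fx'],(v-c['cy'])/c['fy'],1]); return T[:3,3],d
def onz(c,u,v,z):
    o,d=ray(c,u,v); return o+d*(z-o[2])/d[2]
def proj(c,p):
    T=np.array(c['cam_to_world']); q=T[:3,:3].T@(np.array(p)-T[:3,3]); return c['fx']*q[0]/q[2]+c['cx'],c['fy']*q[1]/q[2]+c['cy']
def st():
    s=manip.observe(); print(round(s['clock'],2),np.round(s['position'],4),np.round(s['contact_force'],1),round(s['width'],4)); Rm=R.from_rotvec(s['tcp_rot']).as_matrix(); print(np.round(Rm,3).tolist()); return s,Rm
def totool(dx):  # world mm -> tool mm
    s=manip.observe(); return np.round(R.from_rotvec(s['tcp_rot']).inv().apply(dx),1)
E
python3 - <<'E'
from h import *
st()
a=snap('top','t1.png')['frame']; b=snap('scene','s1.png')['frame']
for n in('t1.png','s1.png'):
    c=load(n); print(np.round(c['cam_to_world'],3).tolist(),c['fx'],c['cx'],c['cy'])
E
```

```text
0.0 [0.1486 0.6324 0.2307] [-0.1 -1.  -0.3] 0.0854
[[-0.973, 0.229, -0.0], [0.229, 0.973, -0.001], [0.0, -0.001, -1.0]]
[[0.026, -0.996, 0.083, 0.396], [-1.0, -0.026, 0.0, 0.103], [0.002, -0.083, -0.997, 1.615], [0.0, 0.0, 0.0, 1.0]] 517.8399074300331 280.6893937656852 205.91095361805998
[[0.911, -0.218, 0.35, -0.092], [-0.412, -0.522, 0.747, -1.156], [0.019, -0.825, -0.565, 1.008], [0.0, 0.0, 0.0, 1.0]] 546.8374104130507 282.0423992561383 207.18741836404126
```

View pics/t1.png

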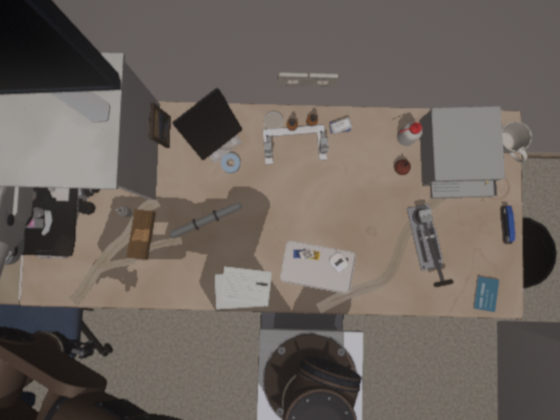

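View pics/s1.png

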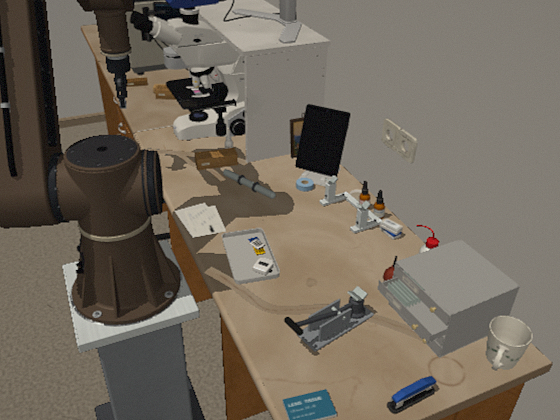

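The top view shows the spindle from about (172,235) to (240,207), the rests at (268,145) and (323,145), the jack with its saddle near (424,214) and cross bar near (444,284). The tape is at (230,162), the blower at (402,167) and the wooden block at (142,234). Next is an enlarged crop to get exact pixels.

```bash
python3 - <<'E'
from h import *
c=load('t1.png'); f=cv2.cvtColor(c['frame'],cv2.COLOR_RGB2BGR)
def up(x0,y0,w,h,s): return cv2.resize(f[y0:y0+h,x0:x0+w],None,fx=s,fy=s,interpolation=cv2.INTER_CUBIC)
A=up(160,190,90,60,4.4); B=up(250,110,90,60,4.4); C=up(390,195,80,100,3)
im=np.zeros((570,800,3),np.uint8); im[:264,:396]=A; im[:264,400:796]=B; im[268:568,:240]=C
cv2.imwrite('pics/crop1.png',im)
for n,u,v,z in [('sp1',172,235,.016),('sp2',240,207,.016),('restL',268,145,.09),('restR',323,145,.09),('saddle',424,214,.07),('bar',444,284,.085),('blower',402,167,.05),('tape',230,162,.01),('block',142,234,.044)]:
    print(n,np.round(onz(c,u,v,z),3))
E
```

```text
sp1 [0.43  0.436 0.016]
sp2 [0.522 0.23  0.016]
restL [0.704 0.146 0.09 ]
restR [ 0.708 -0.018  0.09 ]
saddle [ 0.511 -0.326  0.07 ]
bar [ 0.306 -0.381  0.085]
blower [ 0.655 -0.264  0.05 ]
tape [0.663 0.266 0.01 ]
block [0.43  0.521 0.044]
```

View pics/crop1.png

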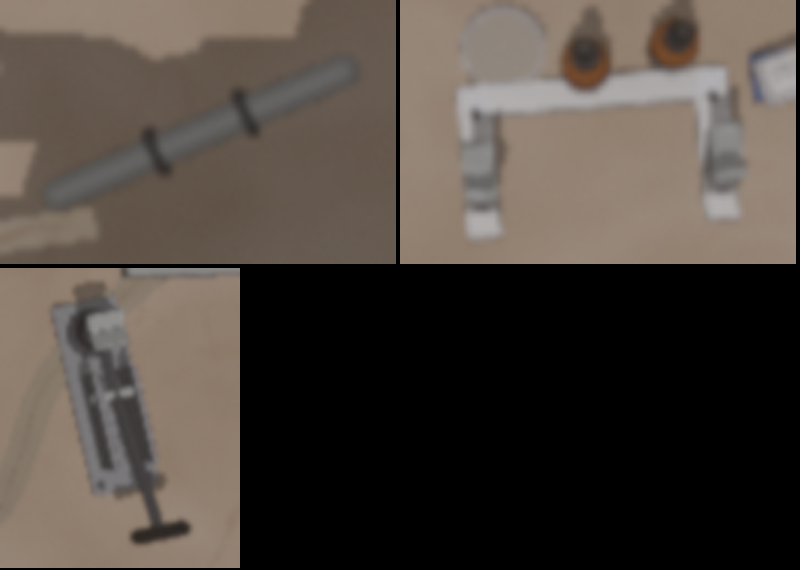

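Refined pixels: spindle ends (170.7,234.8) and (240.7,205.5), collars (195.7,224.5) and (215.9,215.5), so the middle is about (0.477,0.333) and the rests lie around (0.70,0.065). I'll move over the spindle now.

```bash
cat >> h.py <<'E'
def plan(xy,z=None,yaw=None):
    """remaining shift in tool mm and turn about tool z (rad) to reach world xy,z with tool y axis at yaw deg"""
    s,Rm=st(); p=s['position']; d=np.array([xy[0]-p[0],xy[1]-p[1],(z-p[2]) if z is not None else 0])*1e3
    y=np.degrees(np.arctan2(Rm[1,1],Rm[0,1])); t=0 if yaw is None else -np.radians((yaw-y+180)%360-180)
    d2=R.from_rotvec([0,0,-t]).apply(Rm.T@d)
    print('shift now-axes',np.round(Rm.T@d,1),'turned-axes',np.round(d2,1),'turn z',round(t,3),'yaw now',round(y,2),'q',np.round(s['q'],2))
E
python3 -m creep '[[-43,-24,0,0,0,0,100],[-43,-24,0,0,0,0,100],[-43,-24,0,0,0,0,100],[-43,-24,0,0,0,0,100],[-43,-24,0,0,0,0,100],[-43,-24,0,0,0,0,100],[-43,-24,0,0,0,0,100],[-43,-24,0,0,0,0,100]]'
python3 -c "
from h import *
plan((.477,.333),.2,24.1)"
```

```text
clock: 0.9
position: [0.4409, 0.3642, 0.2282]
tcp_rot: [-0.347, -3.12, 0.004]
contact_force: [0.7, 1.0, -0.1]
width: 0.0849
0.9 [0.4409 0.3642 0.2282] [ 0.7  1.  -0.1] 0.0849
[[-0.976, 0.22, -0.003], [0.22, 0.976, -0.002], [0.002, -0.003, -1.0]]
shift now-axes [-42.1 -22.4  28.1] turned-axes [-43.2  20.3  28.1] turn z 0.929 yaw now 77.31 q [ 0.64  0.38  1.78 -0.    0.99 -0.71]
```

```bash
python3 -m creep '[[-20,-11,0,0,0,0.14,100],[-20,-11,0,0,0,0.14,100],[0,0,0,0,0,0.14,100],[0,0,0,0,0,0.14,100],[0,0,0,0,0,0.14,100],[0,0,0,0,0,0.14,100],[0,0,0,0,0,0.13,100],[0,0,0,0,0,0,100]]'
python3 -c "
from h import *
plan((.477,.333),.2,24.1)
c=snap('wrist','w1.png'); print(np.round(c['cam_to_world'],3).tolist(),c['fx'],c['cx'],c['cy']); print(proj(c,[.477,.333,.016]))"
```

```text
clock: 1.7
position: [0.4784, 0.3229, 0.2259]
tcp_rot: [-1.821, -2.558, 0.011]
contact_force: [-0.5, -0.4, 0.3]
width: 0.0853
1.7 [0.4784 0.3229 0.2259] [-0.5 -0.4  0.3] 0.0853
[[-0.327, 0.945, -0.005], [0.945, 0.327, -0.005], [-0.003, -0.007, -1.0]]
shift now-axes [10.1  2.1 25.8] turned-axes [ 9.9  3.  25.8] turn z -0.087 yaw now 19.1 q [ 0.54  0.39  1.77 -0.    0.99  0.21]
[[0.945, 0.318, 0.079, 0.458], [0.327, -0.912, -0.248, 0.384], [-0.007, 0.26, -0.966, 0.367], [0.0, 0.0, 0.0, 1.0]] 368.13934051373445 280.0034544230064 216.44185585811636
(np.float64(283.7520395711498), np.float64(176.17596885716432))
```

View pics/w1.png

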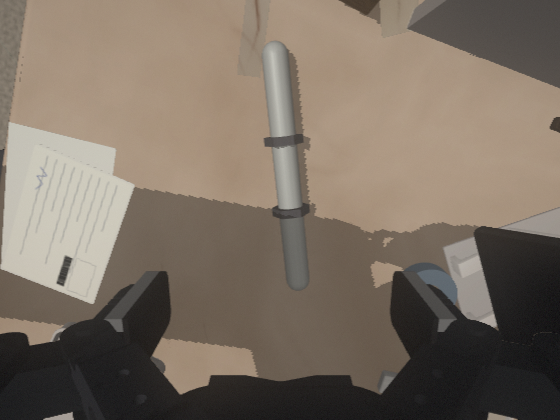

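The spindle's collars are at (284,141) and (291,211), with the ends at about (275,45) and (298,288). I'll work out its pose from those.

```bash
python3 -c "
from h import *
c=load('w1.png')
a=onz(c,284,141,.016);b=onz(c,291,211,.016);e=onz(c,274.5,43,.016);f=onz(c,298,289,.016)
print(a,b,(a+b)/2,np.linalg.norm(a-b),e,f,(e+f)/2,np.linalg.norm(e-f))
u=(f-e)[:2];yaw=np.degrees(np.arctan2(u[1],u[0]))+90;print(yaw)
m=(a+b)/2
plan(m[:2],.003,yaw)
"
```

```text
[0.46629172 0.36436499 0.016     ] [0.49510593 0.3027915  0.016     ] [0.48069883 0.33357824 0.016     ] 0.06798201394059801 [0.43058493 0.44128485 0.016     ] [0.53008163 0.22609302 0.016     ] [0.48033328 0.33368893 0.016     ] 0.23708040566401195
24.81406596359757
1.75 [0.4784 0.3229 0.2259] [-0.7  0.4  0.8] 0.0855
[[-0.332, 0.943, -0.005], [0.943, 0.332, -0.005], [-0.003, -0.007, -1.0]]
shift now-axes [ 10.    7.2 222.8] turned-axes [  9.2   8.1 222.8] turn z -0.095 yaw now 19.39 q [ 0.54  0.39  1.77 -0.    0.99  0.2 ]
```

```bash
python3 -m creep '[[5,4,40,0,0,-0.05,100],[5,4,40,0,0,-0.045,100],[0,0,40,0,0,0,100],[0,0,40,0,0,0,100],[0,0,0,0,0,0,100]]'
python3 -c "
from h import *
plan((.4807,.3336),.003,24.8)"
```

```text
clock: 2.25
position: [0.4835, 0.3361, 0.0627]
tcp_rot: [1.655, 2.67, -0.004]
contact_force: [0.0, -0.7, -0.1]
width: 0.0856
2.25 [0.4835 0.3361 0.0627] [ 0.  -0.7 -0.1] 0.0856
[[-0.445, 0.896, -0.001], [0.896, 0.445, -0.002], [-0.002, -0.002, -1.0]]
shift now-axes [-0.9 -3.5 59.7] turned-axes [-1.  -3.5 59.7] turn z 0.028 yaw now 26.42 q [ 0.56  0.61  1.87 -0.    0.66  0.1 ]
```

```bash
python3 -m creep '[[-1,-3,30,0,0,0.028,100],[0,0,20,0,0,0,100],[0,0,8,0,0,0,100],[0,0,0,0,0,0,0],[0,0,0,0,0,0,0],[0,0,0,0,0,0,0],[0,0,0,0,0,0,0],[0,0,0,0,0,0,0]]' 60
python3 -c "
from h import *
plan((.4807,.3336),.003,24.8)"
```

```text
clock: 3.05
position: [0.4853, 0.3364, 0.0129]
tcp_rot: [1.674, 2.654, 0.007]
contact_force: [0.7, 0.1, -5.2]
width: 0.0217
3.05 [0.4853 0.3364 0.0129] [ 0.7  0.1 -5.2] 0.0217
[[-0.431, 0.903, 0.006], [0.903, 0.431, 0.002], [-0.001, 0.006, -1.0]]
shift now-axes [-0.6 -5.4  9.8] turned-axes [-0.6 -5.4  9.8] turn z 0.012 yaw now 25.51 q [ 0.56  0.69  1.89 -0.    0.55  0.11]
```

The grip is only at the finger tips (TCP at 12.9 mm), so I'll reopen, go lower and grip again.

```bash
python3 -m creep '[[0,0,0,0,0,0,60],[0,0,0,0,0,0,60],[0,0,0,0,0,0,60],[0,-3,8,0,0,0,60],[0,0,4,0,0,0,60],[0,0,0,0,0,0,60]]'
python3 -c "
from h import *
plan((.4807,.3336),.003,24.8)"
```

```text
clock: 3.65
position: [0.4833, 0.3356, 0.0007]
tcp_rot: [1.673, 2.653, 0.01]
contact_force: [-0.3, -0.0, -1.0]
width: 0.0514
3.65 [0.4833 0.3356 0.0007] [-0.3 -0.  -1. ] 0.0514
[[-0.431, 0.902, 0.008], [0.902, 0.431, 0.003], [-0.001, 0.008, -1.0]]
shift now-axes [-0.7 -3.1 -2.3] turned-axes [-0.7 -3.1 -2.3] turn z 0.013 yaw now 25.52 q [ 0.56  0.7   1.9  -0.    0.52  0.11]
```

```bash
python3 -m creep '[[0,0,-2.5,0,0,0,60],[0,0,0,0,0,0,0],[0,0,0,0,0,0,0],[0,0,0,0,0,0,0],[0,0,0,0,0,0,0],[0,0,0,0,0,0,0]]' 60
python3 -c "
from h import *
st()"
```

```text
clock: 4.25
position: [0.4834, 0.3357, 0.0034]
tcp_rot: [1.673, 2.653, 0.011]
contact_force: [-0.2, -0.1, -1.3]
width: 0.0221
4.25 [0.4834 0.3357 0.0034] [-0.2 -0.1 -1.3] 0.0221
[[-0.431, 0.902, 0.008], [0.902, 0.431, 0.003], [-0.001, 0.008, -1.0]]
```

```bash
python3 -m creep '[[0,0,-10,0,0,0,0],[0,0,-35,0,0,0,0],[0,0,-40,0,0,0,0],[0,0,-40,0,0,0,0],[-30,0,-30,0,0,0,0],[-45,0,-25,0,0,0,0],[-45,0,-25,0,0,0,0],[-45,0,-20,0,0,0,0]]'
python3 -c "
from h import *
plan((.6,.085),.25,1.4)"
```

```text
clock: 5.05
position: [0.5481, 0.188, 0.2351]
tcp_rot: [1.665, 2.662, 0.001]
contact_force: [1.2, 0.4, -5.0]
width: 0.0219
5.05 [0.5481 0.188  0.2351] [ 1.2  0.4 -5. ] 0.0219
[[-0.438, 0.899, 0.002], [0.899, 0.438, -0.001], [-0.001, 0.001, -1.0]]
shift now-axes [-115.4    1.6  -14.7] turned-axes [-104.2   49.4  -14.7] turn z 0.429 yaw now 25.96 q [ 0.28  0.38  1.76 -0.    1.   -0.17]
```

```bash
python3 -m creep '[[-38,0,-8,0,0,0,0],[-38,0,-7,0,0,0,0],[-38,0,0,0,0,0.08,0],[0,0,0,0,0,0.12,0],[0,0,0,0,0,0.12,0],[0,0,0,0,0,0.11,0],[0,0,0,0,0,0,0],[0,0,0,0,0,0,0]]'
python3 -c "
from h import *
plan((.6,.085),.25,1.4)
c=snap('wrist','w2.png'); print(proj(c,[.706,.146,.096]),proj(c,[.706,-.018,.096]))"
```

```text
clock: 5.85
position: [0.6002, 0.0737, 0.259]
tcp_rot: [2.213, 2.221, 0.007]
contact_force: [-0.3, -0.5, -4.1]
width: 0.0219
5.85 [0.6002 0.0737 0.259 ] [-0.3 -0.5 -4.1] 0.0219
[[-0.004, 1.0, 0.008], [1.0, 0.004, -0.001], [-0.001, 0.008, -1.0]]
shift now-axes [11.3 -0.2  9. ] turned-axes [11.3  0.   9. ] turn z -0.021 yaw now 0.22 q [ 0.07  0.39  1.68 -0.    1.07  0.07]
(np.float64(411.7400219236498), np.float64(108.07966500880002)) (np.float64(394.4685956745108), np.float64(295.6964604289243))
```

View pics/w2.png

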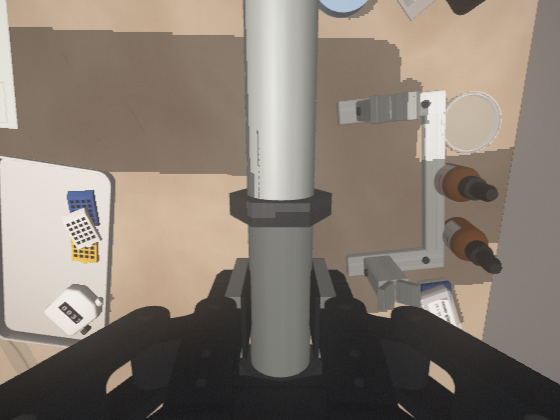

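The held spindle's far collar is at (281,208). The +y post top is around (385,108), the −y post around (395,283). I'll enlarge the posts.

```bash
python3 -c "
from h import *
c=load('w2.png'); f=cv2.cvtColor(c['frame'],cv2.COLOR_RGB2BGR)
A=cv2.resize(f[80:140,330:460],None,fx=6,fy=6,interpolation=cv2.INTER_CUBIC)[:290]
B=cv2.resize(f[245:315,330:460],None,fx=6,fy=6,interpolation=cv2.INTER_CUBIC)[:310]
B=cv2.resize(f[250:320,330:460],None,fx=6,fy=6,interpolation=cv2.INTER_CUBIC)[60:370]
cv2.imwrite('pics/crop2.png',np.vstack([A[:290],B]))
print(onz(c,281,208,.272),proj(c,[.6,.0737,.272]))
"
```

```text
[0.60032319 0.10664865 0.272     ] (np.float64(279.77849515982564), np.float64(291.7481599324891))
```

View pics/crop2.png

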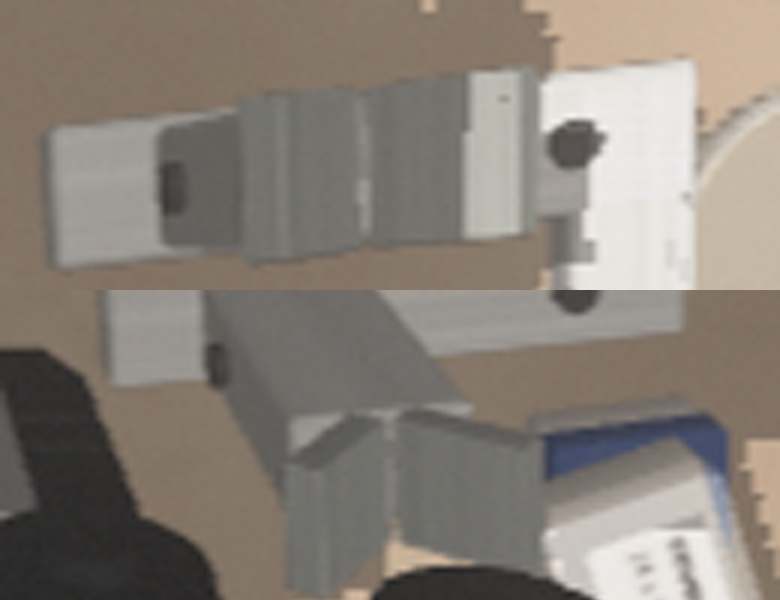

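Notch creases: left centre at (390.75,108.2), right at about (395,291.3), at z ≈ 0.0805.

```bash
python3 -c "
from h import *
c=load('w2.png')
g=lambda x,y:onz(c,330+x/6,80+y/6,.0805); k=lambda x,y:onz(c,330+x/6,250+(y-230)/6,.0805)
L=g(364.5,169);Rr=k(390,480)
print(g(362,95),g(368,243),k(388,420),k(393,540),L,Rr,L-Rr,(L+Rr)/2)
d=L-Rr;yaw=np.degrees(np.arctan2(d[1],d[0]))-90;print(yaw)
# foot edges
plan(((L+Rr)/2)[:2],.15,yaw)
t=load('t1.png'); print('top',onz(t,250+482/4.4,110+178/4.4,.0805),proj(t,L),proj(t,Rr))
"
```

```text
[0.69271297 0.15609025 0.0805    ] [0.69516391 0.13630218 0.0805    ] [ 0.71041193 -0.01133971  0.0805    ] [ 0.71297451 -0.03223421  0.0805    ] [0.69385841 0.14627824 0.0805    ] [ 0.71160363 -0.02170655  0.0805    ] [-0.01774522  0.16798479  0.        ] [0.70273102 0.06228584 0.0805    ]
6.030126406830661
5.9 [0.6002 0.0737 0.259 ] [ 0.   0.2 -4.4] 0.022
[[-0.004, 1.0, 0.008], [1.0, 0.004, -0.001], [-0.001, 0.008, -1.0]]
shift now-axes [-11.7 101.7 109.8] turned-axes [-22.  100.  109.8] turn z -0.102 yaw now 0.21 q [ 0.07  0.39  1.68 -0.    1.07  0.07]
top [ 0.69662447 -0.12871467  0.0805    ] (np.float64(267.93293925632736), np.float64(148.99898222857414)) (np.float64(323.99853862703173), np.float64(144.61173787377425))
```

The top view confirms the rest centre at (0.7027,0.0623), yaw about 6.3°. Next I'll go above the rests.

```bash
python3 -m creep '[[-4,34,15,0,0,-0.05,0],[-8,34,25,0,0,-0.05,0],[-8,30,25,0,0,0,0],[0,0,25,0,0,0,0],[0,0,10,0,0,0,0],[0,0,0,0,0,0,0]]'
python3 -c "
from h import *
plan((.7027,.0623),.085,6.3)"
```

```text
clock: 6.5
position: [0.7032, 0.0603, 0.1581]
tcp_rot: [2.073, 2.351, 0.009]
contact_force: [0.1, 0.6, -4.3]
width: 0.0221
6.5 [0.7032 0.0603 0.1581] [ 0.1  0.6 -4.3] 0.0221
[[-0.125, 0.992, 0.009], [0.992, 0.125, -0.001], [-0.002, 0.009, -1.0]]
shift now-axes [ 2.2 -0.9 73.1] turned-axes [ 2.2 -0.9 73.1] turn z 0.016 yaw now 7.2 q [ 0.04  0.62  1.53 -0.    0.98 -0.08]
```

```bash
python3 -m creep '[[2,-1,20,0,0,0.016,0],[0,0,20,0,0,0,0],[0,0,15,0,0,0,0],[0,0,8,0,0,0,0],[0,0,0,0,0,0,0]]'
python3 -c "
from h import *
plan((.7027,.0623),.085,6.3)"
```

```text
clock: 7.0
position: [0.7034, 0.0634, 0.0993]
tcp_rot: [2.083, 2.336, 0.015]
contact_force: [-0.9, 0.6, -5.1]
width: 0.0219
7.0 [0.7034 0.0634 0.0993] [-0.9  0.6 -5.1] 0.0219
[[-0.114, 0.993, 0.015], [0.993, 0.114, -0.0], [-0.002, 0.015, -1.0]]
shift now-axes [-1.  -1.1 14.3] turned-axes [-1.  -1.1 14.3] turn z 0.004 yaw now 6.55 q [ 0.05  0.69  1.58 -0.    0.87 -0.07]
```

```bash
python3 -m creep '[[-1,-1,6,0,0,0,0],[0,0,5,0,0,0,0],[0,0,2,0,0,0,0],[0,0,0,0,0,0,0]]'
python3 -c "
from h import *
plan((.7027,.0623),.085,6.3)
snap('scene','s2.png')"
```

```text
clock: 7.4
position: [0.704, 0.0623, 0.088]
tcp_rot: [2.081, 2.335, 0.019]
contact_force: [0.1, 0.5, -5.6]
width: 0.0218
7.4 [0.704  0.0623 0.088 ] [ 0.1  0.5 -5.6] 0.0218
[[-0.115, 0.993, 0.018], [0.993, 0.115, -0.0], [-0.002, 0.018, -1.0]]
shift now-axes [ 0.2 -1.4  3. ] turned-axes [ 0.1 -1.4  3. ] turn z 0.005 yaw now 6.58 q [ 0.05  0.7   1.58 -0.    0.84 -0.07]
```

```bash
python3 -m creep '[[0,-1,3,0,0,0,0],[0,0,1.5,0,0,0,0],[0,0,0,0,0,0,0]]'; python3 -m creep '[[0,0,1,0,0,0,0],[0,0,0,0,0,0,0]]'
```

```text
clock: 7.75
position: [0.7036, 0.0622, 0.0846]
tcp_rot: [2.081, 2.334, 0.02]
contact_force: [-1.0, -1.0, -3.3]
width: 0.022
clock: 7.95
position: [0.7036, 0.0622, 0.0847]
tcp_rot: [2.081, 2.334, 0.021]
contact_force: [-0.3, 0.7, -4.3]
width: 0.0217
```

```bash
python3 -c "
from h import *
c=load('s2.png'); f=cv2.cvtColor(c['frame'],cv2.COLOR_RGB2BGR)
print(proj(c,(.7,.06,.1)))
cv2.imwrite('pics/crop3.png',cv2.resize(f[130:270,270:450],None,fx=4,fy=4,interpolation=cv2.INTER_CUBIC))"
```

```text
(np.float64(347.3038806918804), np.float64(188.3959772158733))
```

View pics/crop3.png

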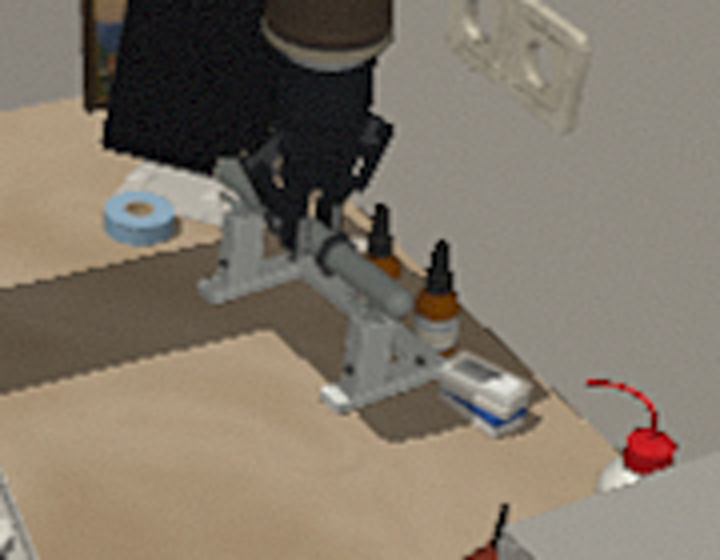

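The spindle sits over the two posts with its near end at about (405,300) in the crop. The estimated axis height is 97.3 mm, so I'll release it.

```bash
python3 -m creep '[[0,0,0,0,0,0,20],[0,0,0,0,0,0,45],[0,0,0,0,0,0,45],[0,0,0,0,0,0,45]]'; python3 -m creep '[[0,0,-15,0,0,0,45],[0,0,-30,0,0,0,45],[0,0,-40,0,0,0,45],[0,0,-40,0,0,0,45],[0,-30,-40,0,0,0,100],[0,-45,0,0,0,0,100],[0,-10,0,0,0,0,100],[0,0,0,0,0,0,100]]'
python3 -c "
from h import *
st(); c=snap('wrist','w3.png')
for p in [(.7027,.0623,.097)]: print(proj(c,p))"
```

```text
clock: 8.35
position: [0.7046, 0.0623, 0.0851]
tcp_rot: [2.08, 2.333, 0.023]
contact_force: [0.5, 0.0, -0.7]
width: 0.0385
clock: 9.15
position: [0.6162, 0.0524, 0.2609]
tcp_rot: [2.076, 2.33, 0.029]
contact_force: [0.7, -0.8, -0.3]
width: 0.0856
9.15 [0.6162 0.0524 0.2609] [ 0.7 -0.8 -0.3] 0.0856
[[-0.115, 0.993, 0.028], [0.993, 0.115, 0.0], [-0.003, 0.028, -1.0]]
(np.float64(376.7983745827103), np.float64(195.79994425358126))
```

View pics/w3.png

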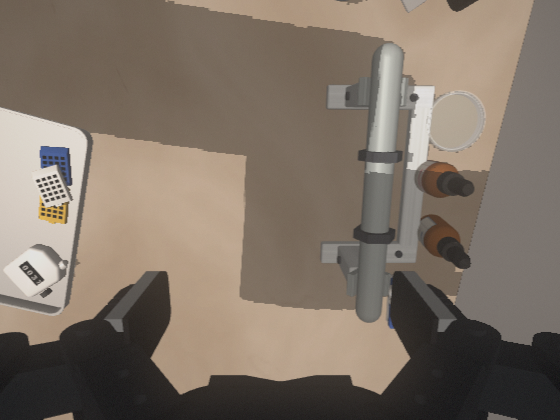

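The spindle lies in both V-rests: collars at (381,156) and (374,234), ends at (389,45) and (369,321). I'll measure its middle and axis, and set off to the jack.

```bash
python3 -c "
from h import *
c=load('w3.png')
a=onz(c,381,156,.097);b=onz(c,374,234,.097);e=onz(c,389,45,.097);f=onz(c,369,321,.097)
print((a+b)/2,np.linalg.norm(a-b),(e+f)/2,np.linalg.norm(e-f)); d=e-f; print('yaw',np.degrees(np.arctan2(d[1],d[0]))-90)
t=load('t1.png')
g=lambda x,y,z:onz(t,390+x/3,195+(y-268)/3,z)
print('plate corners',[np.round(g(*p,.008),4) for p in [(54,311),(95,492),(157,477),(115,296)]],'bar',g(160,532,.085),'saddle',g(106,330,.075))
plan((.48,-.345),.26,-75)
"
```

```text
[0.70326243 0.06210597 0.097     ] 0.06784714134760411 [0.70386531 0.06174468 0.097     ] 0.23809563058215857
yaw 6.468101208365596
plate corners [array([ 0.5292, -0.293 ,  0.008 ]), array([ 0.3436, -0.3361,  0.008 ]), array([ 0.3606, -0.3999,  0.008 ]), array([ 0.5464, -0.3563,  0.008 ])] bar [ 0.30889428 -0.37872896  0.085     ] saddle [ 0.50598358 -0.32825575  0.075     ]
9.2 [0.6166 0.0525 0.2606] [-0.3  0.5  0.5] 0.0855
[[-0.115, 0.993, 0.028], [0.993, 0.115, 0.0], [-0.003, 0.027, -1.0]]
shift now-axes [-379.3 -181.3   -3.2] turned-axes [-234.8  348.7   -3.2] turn z 1.424 yaw now 6.59 q [ 0.04  0.39  1.66 -0.    1.06 -0.08]
```

The spindle measures centred and aligned (middle (0.7035,0.062), yaw 6.5°). Jack estimate: origin about (0.508,−0.331), x axis about 13.5°, grip point about (0.430,−0.350).

```bash
python3 -m creep '[[-40,-24,0,0,0,0,100],[-40,-24,0,0,0,0,100],[-40,-24,0,0,0,0,100],[-40,-24,0,0,0,0,100],[-40,-24,0,0,0,0,100],[-40,-24,0,0,0,0,100],[-40,-24,0,0,0,0.05,100],[-40,-22,0,0,0,0.14,100]]'; python3 -m creep '[[0,0,0,0,0,0.145,100],[0,0,0,0,0,0.145,100],[0,0,0,0,0,0.145,100],[0,0,0,0,0,0.145,100],[0,0,0,0,0,0.145,100],[0,0,0,0,0,0.145,100],[0,0,0,0,0,0.145,100],[0,0,0,0,0,0.145,100]]'
python3 -c "
from h import *
plan((.432,-.35),.25,-76.5)"
```

```text
clock: 10.0
position: [0.4691, -0.2956, 0.2551]
tcp_rot: [2.281, 2.13, 0.037]
contact_force: [0.9, -0.3, 1.0]
width: 0.0853
clock: 10.8
position: [0.4733, -0.3084, 0.2525]
tcp_rot: [3.102, 0.471, 0.046]
contact_force: [0.7, -0.4, 0.3]
width: 0.0855
10.8 [ 0.4733 -0.3084  0.2525] [ 0.7 -0.4  0.3] 0.0855
[[0.954, 0.297, 0.029], [0.297, -0.955, 0.001], [0.028, 0.008, -1.0]]
shift now-axes [-51.8  27.4   1.3] turned-axes [-49.9  30.8   1.3] turn z 0.066 yaw now -72.73 q [-0.64  0.33  1.79  0.02  1.    0.61]
```

```bash
python3 -m creep '[[-25,15,0,0,0,0.066,100],[-25,15,0,0.008,-0.029,0,100],[0,0,0,0,0,0,100],[0,0,0,0,0,0,100]]'
python3 -c "
from h import *
plan((.432,-.35),.25,-76.5)
c=snap('wrist','w4.png'); print(proj(c,(.508,-.331,.066)),proj(c,(.43,-.35,.06)))"
```

```text
clock: 11.2
position: [0.4357, -0.3541, 0.2501]
tcp_rot: [-3.118, -0.356, 0.002]
contact_force: [-0.1, 1.0, 0.7]
width: 0.0854
11.2 [ 0.4357 -0.3541  0.2501] [-0.1  1.   0.7] 0.0854
[[0.974, 0.225, -0.002], [0.225, -0.974, 0.003], [-0.001, -0.003, -1.0]]
shift now-axes [-2.7 -4.8  0.1] turned-axes [-2.7 -4.8  0.1] turn z -0.008 yaw now -76.97 q [-0.74  0.34  1.78  0.    1.03  0.61]
(np.float64(272.5800018555916), np.float64(104.97865124053511)) (np.float64(274.216132558207), np.float64(196.37563802781133))
```

View pics/w4.png

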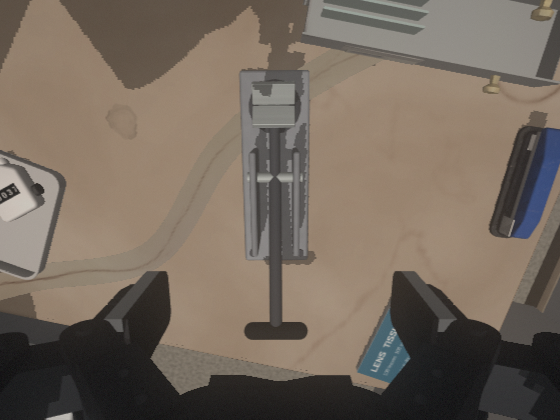

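Jack in the wrist view: plate corners (240,70), (310,70), (306,260) and (246,260); saddle crease at about (274,105); cross bar (276,331).

```bash
python3 -c "
from h import *
c=load('w4.png')
A=[onz(c,*p,.008) for p in [(240,70),(310,70),(306,260),(246,260)]]
f=(A[0]+A[1])/2;r=(A[2]+A[3])/2;d=f-r;print('len',np.linalg.norm(d),np.linalg.norm(A[0]-A[1]),np.linalg.norm(A[2]-A[3]))
s=onz(c,274,105,.066);b=onz(c,276,331,.085);e=s-b;print('saddle',s,'bar',b,np.linalg.norm(e[:2]))
for v in(d,e): print(np.degrees(np.arctan2(v[1],v[0])))
u=d[:2]/np.linalg.norm(d[:2]); mid=(f+r)/2; o=mid[:2]+.065*u; print('origin',o,'grip',o-.08*u, s[:2]-.08*u)
plan(o-.08*u,.026,np.degrees(np.arctan2(u[1],u[0]))-90)
"
```

```text
len 0.1980898066976947 0.0682695720400569 0.06686572204707569
saddle [ 0.50825397 -0.33217622  0.066     ] bar [ 0.30957248 -0.37955031  0.085     ] 0.20425141301804342
13.138585575950922
13.411321185909024
origin [ 0.50876182 -0.33206817] grip [ 0.43085597 -0.35025274] [ 0.43034812 -0.35036079]
11.25 [ 0.4358 -0.354   0.2501] [-0.2 -0.1 -0.4] 0.0856
[[0.974, 0.226, -0.002], [0.226, -0.974, 0.003], [-0.001, -0.003, -1.0]]
shift now-axes [ -3.7  -4.  224.1] turned-axes [ -3.7  -4.  224.1] turn z -0.002 yaw now -76.95 q [-0.74  0.34  1.78  0.    1.03  0.61]
```

```bash
python3 -m creep '[[-4,-4,30,0,0,0,100],[0,0,45,0,0,0,100],[0,0,45,0,0,0,100],[0,0,45,0,0,0,100],[0,0,25,0,0,0,100],[0,0,10,0,0,0,100],[0,0,0,0,0,0,100]]'
python3 -c "
from h import *
plan((.4306,-.3503),.026,-76.8)"
```

```text
clock: 11.95
position: [0.4387, -0.35, 0.0451]
tcp_rot: [3.119, 0.365, 0.009]
contact_force: [1.5, -0.8, 0.7]
width: 0.0858
11.95 [ 0.4387 -0.35    0.0451] [ 1.5 -0.8  0.7] 0.0858
[[0.973, 0.231, 0.006], [0.231, -0.973, -0.001], [0.005, 0.002, -1.0]]
shift now-axes [-8.  -1.6 19. ] turned-axes [-8.  -1.6 19. ] turn z 0.003 yaw now -76.65 q [-0.73  0.61  1.95  0.01  0.57  0.6 ]
```

```bash
python3 -m creep '[[-8,-2,10,0,0,0,100],[0,0,8,0,0,0,100],[0,0,0,0,0,0,100]]'
python3 -c "
from h import *
plan((.4306,-.3503),.026,-76.8)"
```

```text
clock: 12.25
position: [0.4319, -0.3511, 0.0286]
tcp_rot: [3.115, 0.366, 0.013]
contact_force: [0.1, 0.4, 0.6]
width: 0.0854
12.25 [ 0.4319 -0.3511  0.0286] [0.1 0.4 0.6] 0.0854
[[0.973, 0.232, 0.009], [0.232, -0.973, -0.004], [0.008, 0.006, -1.0]]
shift now-axes [-1.1 -1.1  2.6] turned-axes [-1.1 -1.1  2.6] turn z 0.003 yaw now -76.61 q [-0.74  0.63  1.97  0.01  0.53  0.59]
```

```bash
python3 -m creep '[[-1,-1,2,0.006,-0.008,0,100],[0,0,0,0,0,0,0],[0,0,0,0,0,0,0],[0,0,0,0,0,0,0],[0,0,0,0,0,0,0],[0,0,0,0,0,0,0],[0,0,-10,0,0,0,0],[0,0,-10,0,0,0,0]]' 80
python3 -c "
from h import *
plan((.42,-.1),.1,-80)"
```

```text
clock: 13.05
position: [0.4301, -0.3497, 0.0483]
tcp_rot: [-3.119, -0.366, 0.003]
contact_force: [0.0, -1.0, -7.9]
width: 0.0446
13.05 [ 0.4301 -0.3497  0.0483] [ 0.  -1.  -7.9] 0.0446
[[0.973, 0.231, -0.002], [0.231, -0.973, 0.001], [-0.002, -0.002, -1.0]]
shift now-axes [  47.8 -245.4  -51.4] turned-axes [  33.3 -247.8  -51.4] turn z 0.059 yaw now -76.63 q [-0.74  0.6   1.96 -0.    0.58  0.6 ]
```

The jack is held (weight 7.9 N). Next I'll carry it toward the entry point in front of the rests.

```bash
python3 -m creep '[[5,-10,-12,0,0,0,0],[15,-28,-8,0,0,0,0],[20,-36,0,0,0,0,0],[20,-38,0,0,0,0,0],[20,-38,0,0,0,0,0],[20,-38,0,0,0,0,0],[20,-38,0,0,0,0,0],[20,-38,0,0,0,0,0]]'
python3 -c "
from h import *
plan((.53,.042),.066,-83.53)"
```

```text
clock: 13.85
position: [0.5096, -0.0536, 0.0779]
tcp_rot: [3.117, 0.352, 0.01]
contact_force: [0.8, 0.5, -8.0]
width: 0.0451
13.85 [ 0.5096 -0.0536  0.0779] [ 0.8  0.5 -8. ] 0.0451
[[0.975, 0.223, 0.007], [0.223, -0.975, -0.004], [0.006, 0.005, -1.0]]
shift now-axes [ 41.1 -88.7  11.7] turned-axes [ 30.9 -92.7  11.7] turn z 0.112 yaw now -77.12 q [-0.16  0.51  2.05 -0.    0.58  1.19]
```

```bash
python3 -m creep '[[14,-30,0,0,0,0.04,0],[12,-30,0,0,0,0.04,0],[12,-26,0,0,0,0.03,0],[0,0,0,0.004,-0.006,0,0],[0,0,0,0,0,0,0]]'
python3 -c "
from h import *
plan((.53,.042),.032,-83.53)"
```

```text
clock: 14.35
position: [0.5316, 0.0503, 0.0828]
tcp_rot: [-3.136, -0.185, -0.007]
contact_force: [0.6, 0.0, -7.9]
width: 0.0447
14.35 [0.5316 0.0503 0.0828] [ 0.6  0.  -7.9] 0.0447
[[0.993, 0.117, 0.005], [0.117, -0.993, 0.001], [0.005, -0.0, -1.0]]
shift now-axes [-2.8  8.1 50.8] turned-axes [-2.8  8.1 50.8] turn z 0.005 yaw now -83.25 q [0.04 0.52 2.   0.   0.62 1.49]
```

```bash
python3 -m creep '[[2,4,12,0,-0.005,0,0],[2,4,18,0,0,0,0],[0,0,12,0,0,0,0],[0,0,6,0,0,0,0],[0,0,0,0,0,0,0]]'
python3 -c "
from h import *
plan((.624,.053),.031,-83.53)
c=snap('wrist','w5.png')"
```

```text
clock: 14.85
position: [0.5361, 0.0399, 0.0325]
tcp_rot: [3.136, 0.182, -0.001]
contact_force: [0.0, 0.4, -8.1]
width: 0.0448
14.85 [0.5361 0.0399 0.0325] [ 0.   0.4 -8.1] 0.0448
[[0.993, 0.115, -0.001], [0.115, -0.993, -0.0], [-0.001, 0.0, -1.0]]
shift now-axes [88.9 -2.9  1.5] turned-axes [88.9 -3.1  1.5] turn z 0.003 yaw now -83.37 q [ 0.02  0.61  2.01 -0.    0.52  1.47]
```

View pics/w5.png

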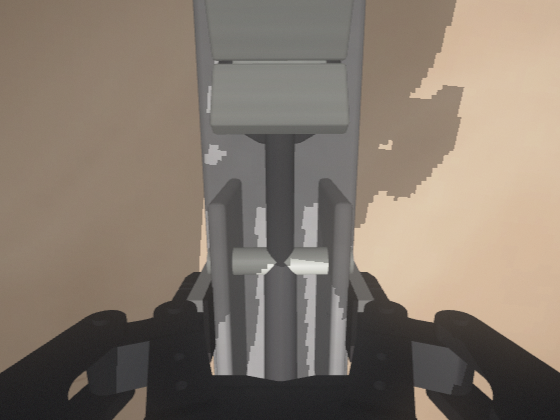

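The saddle crease shows at (281,61), jack centred in the fingers. I'll compute the saddle's actual offset from the TCP.

```bash
python3 -c "
from h import *
c=load('w5.png'); s=onz(c,281,61,.0718); o,Rm=st(); print(s, Rm.T@(s-o['position'])*1e3)
d=Rm.T@(np.array([.7035,.062,.0718])-s)*1e3; print('shift',d)"
python3 -m creep '[[15,-0.5,0,0,0,0,0],[15,-0.5,0,0,0,0,0],[15,-0.5,0,0,0,0,0],[10,-0.5,0,0,0,0,0],[0,0,0,0,0,0,0]]'
python3 -c "
from h import *
plan((.624,.053),.03,-83.53)"
```

```text
14.9 [0.5362 0.0399 0.0329] [-0.5  0.7 -8.4] 0.0448
[[0.993, 0.115, -0.0], [0.115, -0.993, -0.0], [-0.0, 0.0, -1.0]]
[0.6149948 0.0478174 0.0718   ] [ 79.18665899   1.25800709 -38.90511035]
shift [ 8.95506615e+01 -3.87215723e+00 -4.39749331e-02]
clock: 15.4
position: [0.5921, 0.0479, 0.0346]
tcp_rot: [3.136, 0.18, -0.0]
contact_force: [-1.1, -0.2, -8.2]
width: 0.0447
15.4 [0.5921 0.0479 0.0346] [-1.1 -0.2 -8.2] 0.0447
[[0.993, 0.114, -0.0], [0.114, -0.993, -0.0], [-0.0, 0.0, -1.0]]
shift now-axes [32.3 -1.5  4.6] turned-axes [32.3 -1.5  4.6] turn z 0.002 yaw now -83.44 q [ 0.03  0.66  1.87 -0.    0.61  1.49]
```

```bash
python3 -m creep '[[10,-1,3,0,0,0,0],[11,-1,2,0,0,0,0],[9,0,1,0,0,0,0],[0,0,0,0,0,0,0]]'
python3 -c "
from h import *
plan((.6244,.0535),.0266,-83.53)"
```

```text
clock: 15.8
position: [0.6202, 0.0534, 0.0287]
tcp_rot: [3.136, 0.18, -0.01]
contact_force: [-1.5, -2.3, -3.1]
width: 0.045
15.8 [0.6202 0.0534 0.0287] [-1.5 -2.3 -3.1] 0.045
[[0.993, 0.114, -0.006], [0.114, -0.993, -0.001], [-0.006, 0.0, -1.0]]
shift now-axes [4.2 0.4 2.1] turned-axes [4.2 0.4 2.1] turn z 0.002 yaw now -83.43 q [ 0.04  0.7   1.8  -0.    0.65  1.49]
```

```bash
python3 -m creep '[[4,0,-1,0,0.006,0,0],[0,0,0,0,0,0,0],[0,0,2,0,0,0,0],[0,0,1,0,0,0,0],[0,0,0,0,0,0,0]]'
python3 -c "
from h import *
plan((.6244,.0535),.0266,-83.53)"
```

```text
clock: 16.3
position: [0.6251, 0.054, 0.0289]
tcp_rot: [3.136, 0.18, -0.001]
contact_force: [-0.7, -0.3, -8.3]
width: 0.0448
16.3 [0.6251 0.054  0.0289] [-0.7 -0.3 -8.3] 0.0448
[[0.993, 0.115, -0.0], [0.115, -0.993, -0.0], [-0.0, 0.0, -1.0]]
shift now-axes [-0.8  0.5  2.3] turned-axes [-0.8  0.5  2.3] turn z 0.002 yaw now -83.42 q [ 0.04  0.7   1.79 -0.    0.65  1.49]
```

```bash
python3 -m creep '[[-1,0.5,2,0,0,0,0],[0,0,2,0,0,0,0],[0,0,0,0,0,0,0]]'
python3 -c "
from h import *
plan((.6244,.0535),.0266,-83.53)"
```

```text
clock: 16.6
position: [0.6253, 0.0541, 0.0292]
tcp_rot: [-3.136, -0.181, -0.004]
contact_force: [0.2, 0.2, -8.4]
width: 0.0452
16.6 [0.6253 0.0541 0.0292] [ 0.2  0.2 -8.4] 0.0452
[[0.993, 0.115, 0.003], [0.115, -0.993, 0.0], [0.003, 0.0, -1.0]]
shift now-axes [-1.   0.5  2.6] turned-axes [-1.   0.5  2.6] turn z 0.002 yaw now -83.39 q [0.04 0.7  1.8  0.   0.65 1.49]
```

```bash
python3 -m creep '[[-1,0.5,4,0,0,0,0],[-1,0,3,0,0,0,0]]'
python3 -c "
from h import *
plan((.6244,.0535),.0266,-83.53)"
```

```text
clock: 16.8
position: [0.6257, 0.0541, 0.0286]
tcp_rot: [-3.136, -0.181, -0.013]
contact_force: [-14.9, -2.0, 53.0]
width: 0.045
16.8 [0.6257 0.0541 0.0286] [-14.9  -2.   53. ] 0.045
[[0.993, 0.115, 0.008], [0.115, -0.993, 0.001], [0.008, 0.0, -1.0]]
shift now-axes [-1.4  0.4  2. ] turned-axes [-1.4  0.5  2. ] turn z 0.003 yaw now -83.38 q [0.04 0.7  1.8  0.   0.64 1.49]
```

The jack is down (53 N push back). I'll relax and release it.

```bash
python3 -m creep '[[0,0,-0.5,0,0,0,0],[0,0,0,0,0,0,0]]';  python3 -m creep '[[0,0,0,0,0,0,75],[0,0,0,0,0,0,75],[0,0,0,0,0,0,75],[0,0,0,0,0,0,75]]'
python3 -c "
from h import *
plan((.6244,.0535),.0266,-83.53)
c=snap('scene','s3.png'); f=cv2.cvtColor(c['frame'],cv2.COLOR_RGB2BGR)
cv2.imwrite('pics/crop4.png',cv2.resize(f[130:270,250:430],None,fx=4,fy=4,interpolation=cv2.INTER_CUBIC))
c=snap('wrist','w6.png')"
```

```text
clock: 17.0
position: [0.6262, 0.0541, 0.0299]
tcp_rot: [-3.136, -0.181, -0.015]
contact_force: [1.0, -0.3, -7.5]
width: 0.0451
clock: 17.4
position: [0.627, 0.0541, 0.0289]
tcp_rot: [-3.136, -0.181, -0.016]
contact_force: [-0.3, 0.7, 0.9]
width: 0.0641
17.4 [0.627  0.0541 0.0289] [-0.3  0.7  0.9] 0.0641
[[0.993, 0.115, 0.01], [0.115, -0.993, 0.001], [0.01, 0.0, -1.0]]
shift now-axes [-2.6  0.3  2.2] turned-axes [-2.6  0.3  2.2] turn z 0.002 yaw now -83.39 q [0.04 0.7  1.8  0.   0.64 1.49]
```

View pics/w6.png

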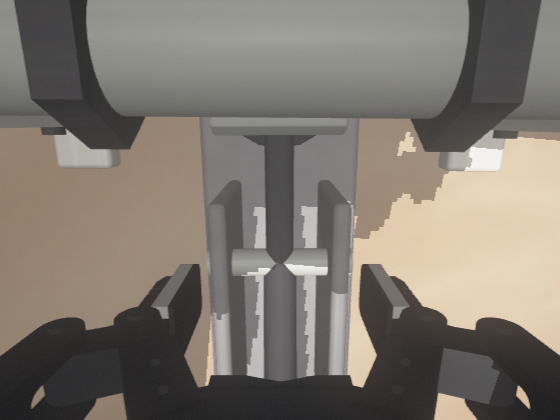

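The jack stands centred between the collars (jack centre column 280, collar midpoint 281.5), saddle about 2 mm past the axis. I'll rise, move back over the cross bar at about (0.503,0.040) and shut the fingers.

```bash
python3 -m creep '[[0,0,-12,0,0,0,75],[0,0,-30,0,0,0,75],[0,0,-40,0,0,0,75],[0,0,-35,0,0,0,75],[-25,0,0,0,-0.01,0,0],[-40,0,0,0,0,0,0],[-40,0,0,0,0,0,0],[-15,0,0,0,0,0,0]]' 40
python3 -c "
from h import *
plan((.503,.0398),.096,-83.5)
c=snap('wrist','w7.png'); print(proj(c,(.503,.0398,.085)))"
```

```text
clock: 18.3
position: [0.5055, 0.04, 0.1559]
tcp_rot: [3.136, 0.181, 0.009]
contact_force: [0.6, 0.1, 0.1]
width: 0.0055
18.3 [0.5055 0.04   0.1559] [0.6 0.1 0.1] 0.0055
[[0.993, 0.115, 0.006], [0.115, -0.993, -0.0], [0.006, 0.001, -1.0]]
shift now-axes [-2.9 -0.1 59.9] turned-axes [-2.9 -0.1 59.9] turn z 0.002 yaw now -83.38 q [ 0.02  0.38  2.   -0.    0.76  1.47]
(np.float64(278.35922324171594), np.float64(234.3529071667073))
```

View pics/w7.png

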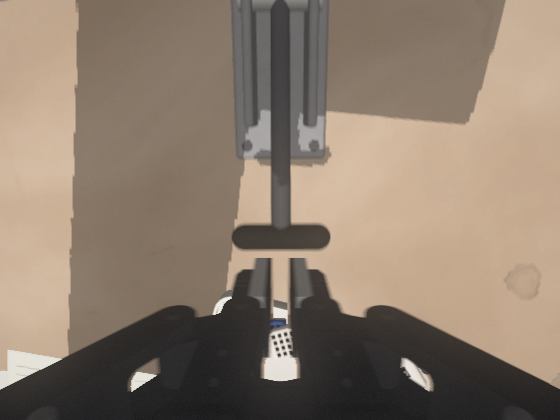

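The cross bar is at (281,237), within 3 px of the prediction, and the jack looks straight. I'll lower to just above it.

```bash
python3 -m creep '[[-3,0,20,0,-0.006,0,0],[-3,0,20,0,0,0,0],[0,0,12,0,0,0,0],[0,0,0,0,0,0,0],[0,0,0,0,0,0,0]]'
python3 -c "
from h import *
plan((.5,.0395),.03,-83.5)"
```

```text
clock: 18.85
position: [0.5016, 0.0392, 0.1069]
tcp_rot: [3.135, 0.181, 0.009]
contact_force: [-0.5, 0.7, 0.4]
width: -0.0
18.85 [0.5016 0.0392 0.1069] [-0.5  0.7  0.4] -0.0
[[0.993, 0.115, 0.006], [0.115, -0.993, -0.001], [0.006, 0.001, -1.0]]
shift now-axes [-2.  -0.5 76.9] turned-axes [-2.  -0.5 76.9] turn z 0.002 yaw now -83.39 q [ 0.02  0.45  2.05 -0.    0.63  1.47]
```

```bash
python3 -m creep '[[-1,0,10,0,0,0,0],[-1,0,12,0,-0.006,0,0],[0,0,12,0,0,0,0],[0,0,10,0,0,0,0],[0,0,8,0,0,0,0],[0,0,8,0,0,0,0],[0,0,0,0,0,0,0]]'
python3 -c "
from h import *
plan((.5,.0395),.03,-83.5)"
```

```text
clock: 19.55
position: [0.5003, 0.0389, 0.0427]
tcp_rot: [3.135, 0.181, 0.0]
contact_force: [-1.4, 0.4, 5.0]
width: 0.0002
19.55 [0.5003 0.0389 0.0427] [-1.4  0.4  5. ] 0.0002
[[0.993, 0.115, 0.0], [0.115, -0.993, -0.001], [-0.0, 0.001, -1.0]]
shift now-axes [-0.3 -0.6 12.7] turned-axes [-0.3 -0.6 12.7] turn z 0.002 yaw now -83.38 q [ 0.02  0.56  2.08 -0.    0.49  1.48]
```

```bash
python3 -m creep '[[0,0,6,0,0,0,0],[0,0,5,0,0,0,0],[0,0,4,0,0,0,0],[0,0,0,0,0,0,0]]'
python3 -c "
from h import *
plan((.5,.0395),.03,-83.5)
snap('scene','s4.png');"
```

```text
clock: 19.95
position: [0.5015, 0.039, 0.0275]
tcp_rot: [3.135, 0.181, 0.003]
contact_force: [-1.6, 0.7, 5.5]
width: 0.0001
19.95 [0.5015 0.039  0.0275] [-1.6  0.7  5.5] 0.0001
[[0.993, 0.115, 0.002], [0.115, -0.993, -0.001], [0.002, 0.002, -1.0]]
shift now-axes [-1.5 -0.6 -2.5] turned-axes [-1.5 -0.6 -2.5] turn z 0.002 yaw now -83.38 q [ 0.02  0.59  2.09 -0.    0.46  1.48]
```

I'm at the picture limit, so from here I check numerically: template tracking of the spindle's ends in the scene camera.

```bash
python3 -m creep '[[0,0,0,0,0,0,0],[0,0,0,0,0,0,0],[0,0,0,0,0,0,0]]'
cat >> h.py <<'E'
def track(fa,fb):
    """pixel shift in scene view of the spindle's two ends between images fa, fb, with the shift expected for 13 mm lift"""
    a,b=load(fa),load(fb); u=np.array([-.1127,.9936,0]); m=np.array([.7035,.062,.097])
    for n,off in(('+y',.112),('-y',-.112),('rest-y foot',None)):
        p=m+u*off if off else m+u*-.085+np.array([-.05,0,-.09])
        x,y=map(int,proj(a,p)); q=np.array(proj(a,p+[0,0,.013]))-proj(a,p); r,k=9,8
        t=cv2.resize(a['frame'][y-r:y+r,x-r:x+r],None,fx=k,fy=k,interpolation=cv2.INTER_CUBIC)
        w=cv2.resize(b['frame'][y-2*r:y+2*r,x-2*r:x+2*r],None,fx=k,fy=k,interpolation=cv2.INTER_CUBIC)
        _,v,_,l=cv2.minMaxLoc(cv2.matchTemplate(w,t,cv2.TM_CCOEFF_NORMED)); print(n,(x,y),'shift',np.array(l)/k-r,'score',round(v,3),'13mm ->',np.round(q,1))
E
python3 -c "
from h import *
st(); snap('scene','s5.png'); track('s3.png','s5.png')"
```

```text
clock: 20.3
position: [0.5014, 0.039, 0.0282]
tcp_rot: [3.135, 0.181, 0.003]
contact_force: [-2.6, -0.2, 5.0]
width: -0.0001
20.3 [0.5014 0.039  0.0282] [-2.6 -0.2  5. ] -0.0001
[[0.993, 0.115, 0.002], [0.115, -0.993, -0.001], [0.002, 0.002, -1.0]]
+y (327, 172) shift [9.   4.25] score 0.235 13mm -> [ 0.3 -3.4]
-y (370, 206) shift [0.125 0.25 ] score 0.731 13mm -> [ 0.5 -3.6]
rest-y foot (347, 229) shift [ 0.75 -9.  ] score 0.599 13mm -> [ 0.4 -3.4]
```

The s3 template was shadowed or occluded by the arm, so it doesn't match. I'll let the handle up and compare with a picture of the same arm layout.

```bash
python3 -m creep '[[0,0,-8,0,0,0,0],[0,0,-12,0,0,0,0],[0,0,-15,0,0,0,0],[0,0,-15,0,0,0,0],[0,0,-15,0,0,0,0],[0,0,-10,0,0,0,0],[0,0,0,0,0,0,0],[0,0,0,0,0,0,0]]'
python3 -c "
from h import *
plan((.5,.0395),.03,-83.5); snap('scene','s6.png'); track('s6.png','s5.png')
c=snap('wrist','w8.png')
a,b=load('s6.png')['frame'].astype(int),load('s5.png')['frame'].astype(int)
d=np.abs(a-b).max(2)[155:250,300:400]; ys,xs=np.where(d>25); print(len(ys), ys.min()+155,ys.max()+155,xs.min()+300,xs.max()+300)
for y in range(158,216,3): print(y,''.join('#' if v>25 else '.' for v in d[y-155,:90]))"
```

```text
clock: 21.15
position: [0.5034, 0.0391, 0.1113]
tcp_rot: [3.135, 0.181, 0.012]
contact_force: [-0.3, -0.1, -0.2]
width: -0.0001
21.15 [0.5034 0.0391 0.1113] [-0.3 -0.1 -0.2] -0.0001
[[0.993, 0.115, 0.008], [0.115, -0.993, -0.001], [0.008, 0.002, -1.0]]
shift now-axes [-4.  -1.  81.2] turned-axes [-4.  -1.  81.2] turn z 0.002 yaw now -83.39 q [ 0.02  0.45  2.04 -0.    0.64  1.48]
+y (327, 172) shift [ 0.125 -0.125] score 0.826 13mm -> [ 0.3 -3.4]
-y (370, 206) shift [ 0.125 -0.25 ] score 0.769 13mm -> [ 0.5 -3.6]
rest-y foot (347, 229) shift [ 0.875 -0.5  ] score 0.698 13mm -> [ 0.4 -3.4]
1579 155 249 300 398
158 ####.#..#.................................................................................
161 .###.#..#.................................................................................
164 ###.##..#.................................................................................
167 #.###..####...............######..........................................................
170 ##########...............#########........................................................
173 #####
[... 715 characters left out ...]
.....#####.........................
197 ######..................................#####....#######.......#######....................
200 ##...................................####.........#.###.###........##.###.................
203 ##................................#####................###.####......#.######.............
206 ..............................#...###...............................###...#######.........
209 ####...#################..........................................#..#..##................
212 #..###....................................................................................
215 ###.......................................................................................
```

The difference outlines the spindle along its whole length, so it moved in the stroke. I'll quantify the lift with column profiles, and check that the jack and handle are back up in the wrist image.

```bash
cat >> h.py <<'E'
def lift(fa,fb):
    a,b=load(fa),load(fb); A,B=[cv2.resize(x['frame'],None,fx=1,fy=8,interpolation=cv2.INTER_CUBIC).astype(np.float32) for x in(a,b)]
    u=np.array([-.1127,.9936,0]); m=np.array([.7035,.062,.097])
    for off in(-.115,-.105,-.06,-.05,-.02,0,.02,.05,.06):
        x,y=proj(a,m+u*off); x=int(round(x)); y=int(y*8); t=A[y-64:y+64,x:x+1]; w=B[y-128:y+128,x:x+1]
        r=cv2.matchTemplate(w,t,cv2.TM_CCOEFF_NORMED); _,v,_,l=cv2.minMaxLoc(r); print(off,'dy px',(l[1]-64)/8,round(v,2),end=' | ')
    print()
E
python3 -c "
from h import *
lift('s6.png','s5.png'); 
print('still rest vs s1?')
f=load('w8.png')['frame'];c=load('w8.png'); print('bar expected',proj(c,(.5015,.039,.085)))
g=cv2.cvtColor(f,cv2.COLOR_RGB2GRAY); m=(g<70).astype(np.uint8); m[300:]=0
n,l,s,ce=cv2.connectedComponentsWithStats(m)
for i in range(1,n):
    if s[i,4]>300: print(s[i],ce[i])"
```

```text
-0.115 dy px -4.5 0.76 | -0.105 dy px -2.125 0.59 | -0.06 dy px -2.375 0.9 | -0.05 dy px -5.5 0.87 | -0.02 dy px -3.375 0.93 | 0 dy px -4.375 0.97 | 0.02 dy px -4.625 0.81 | 0.05 dy px -3.25 0.78 | 0.06 dy px -2.0 0.52 | 
still rest vs s1?
bar expected (np.float64(277.85168522805515), np.float64(260.7233050916613))
[ 267    0   24  162 2863] [278.40447083  63.05413902]
[ 219  243  122   57 4209] [278.59776669 265.79995248]
```

The lift was about 3.5–4.5 px against 3.5 expected for 13 mm, and the cross bar is back up at its place. Now the final press.

```bash
python3 -m creep '[[-2,0,12,0,-0.008,0,0],[-1,0,12,0,0,0,0],[0,0,12,0,0,0,0],[0,0,12,0,0,0,0],[0,0,8,0,0,0,0],[0,0,8,0,0,0,0],[0,0,6,0,0,0,0],[0,0,0,0,0,0,0]]'
python3 -c "
from h import *
plan((.5,.0395),.028,-83.5)"
```

```text
clock: 22.05
position: [0.4981, 0.0385, 0.0319]
tcp_rot: [3.134, 0.181, -0.011]
contact_force: [-0.8, -0.5, 5.9]
width: 0.0001
22.05 [0.4981 0.0385 0.0319] [-0.8 -0.5  5.9] 0.0001
[[0.993, 0.115, -0.007], [0.115, -0.993, -0.002], [-0.007, 0.002, -1.0]]
shift now-axes [ 2.  -0.8  3.9] turned-axes [ 2.  -0.8  3.9] turn z 0.002 yaw now -83.39 q [ 0.02  0.59  2.09 -0.    0.47  1.48]
```

```bash
python3 -m creep '[[0,0,4,0,0,0,0],[0,0,1,0,0,0,0],[0,0,1,0,0,0,0],[0,0,1,0,0,0,0]]'
python3 -c "
from h import *
st(); snap('scene','s7.png'); lift('s6.png','s7.png'); lift('s5.png','s7.png')
a,b=load('s1.png')['frame'].astype(int),load('s7.png')['frame'].astype(int)
c=load('s1.png')
t1=load('t1.png'); t2=snap('top','t2.png'); 
for n,p in [('tape',(.663,.266,.01)),('blower',(.655,-.264,.05)),('block',(.43,.521,.03))]:
    x,y=map(int,proj(t1,p)); t=t1['frame'][y-16:y+16,x-16:x+16]; w=t2['frame'][y-26:y+26,x-26:x+26]; _,v,_,l=cv2.minMaxLoc(cv2.matchTemplate(w,t,cv2.TM_CCOEFF_NORMED)); print(n,l[0]-10,l[1]-10,round(v,2))
st()"
```

```text
clock: 22.45
position: [0.4988, 0.0386, 0.0259]
tcp_rot: [3.134, 0.181, -0.008]
contact_force: [-1.5, -0.5, 15.4]
width: 0.0002
22.45 [0.4988 0.0386 0.0259] [-1.5 -0.5 15.4] 0.0002
[[0.993, 0.115, -0.005], [0.115, -0.993, -0.002], [-0.006, 0.002, -1.0]]
-0.115 dy px -5.0 0.76 | -0.105 dy px -2.0 0.55 | -0.06 dy px -2.5 0.89 | -0.05 dy px -5.875 0.88 | -0.02 dy px -3.5 0.93 | 0 dy px -4.5 0.97 | 0.02 dy px -4.875 0.79 | 0.05 dy px -3.625 0.75 | 0.06 dy px -2.125 0.45 | 
-0.115 dy px -0.25 0.98 | -0.105 dy px 0.0 0.99 | -0.06 dy px -0.125 0.99 | -0.05 dy px -0.375 0.99 | -0.02 dy px -0.125 1.0 | 0 dy px -0.125 0.98 | 0.02 dy px -0.375 0.93 | 0.05 dy px -0.375 0.99 | 0.06 dy px -0.125 0.98 | 
tape 0 0 1.0
blower 0 0 1.0
block -1 7 0.79
22.55 [0.4988 0.0386 0.026 ] [-2.6 -0.4 13.4] -0.0001
[[0.993, 0.115, -0.005], [0.115, -0.993, -0.002], [-0.006, 0.002, -1.0]]
```

Pressed to the stop at about 14 N. I'll ease that slightly and recheck the block, whose template match was weak (probably the arm's shadow at the start).

```bash
python3 -m creep '[[0,0,-0.5,0,0,0,0],[0,0,0,0,0,0,0],[0,0,0,0,0,0,0]]'
python3 -c "
from h import *
st(); snap('scene','s8.png'); lift('s7.png','s8.png')
c=load('s1.png'); x,y=map(int,proj(c,(.43,.521,.03)));print(x,y)
for r in(12,18):
    t=c['frame'][y-r:y+r,x-r:x+r]; w=load('s8.png')['frame'][y-30:y+30,x-30:x+30]; _,v,_,l=cv2.minMaxLoc(cv2.matchTemplate(w,t,cv2.TM_CCOEFF_NORMED)); print('scene block',l[0]-30+r,l[1]-30+r,round(v,2))
for n in('t1.png','t2.png'):
    f=load(n)['frame'][200:265,120:165]; h=cv2.cvtColor(f,cv2.COLOR_RGB2HSV); m=((h[...,1]>125)&(h[...,0]<20)).astype(np.uint8); k,l,s,ce=cv2.connectedComponentsWithStats(m); i=1+s[1:,4].argmax(); print(n,s[i],ce[i])"
```

```text
clock: 22.85
position: [0.4985, 0.0386, 0.0279]
tcp_rot: [3.134, 0.181, -0.008]
contact_force: [-0.7, 1.3, 5.0]
width: 0.0001
22.85 [0.4985 0.0386 0.0279] [-0.7  1.3  5. ] 0.0001
[[0.993, 0.115, -0.005], [0.115, -0.993, -0.002], [-0.005, 0.002, -1.0]]
-0.115 dy px 0.25 0.99 | -0.105 dy px 0.0 0.99 | -0.06 dy px 0.125 0.99 | -0.05 dy px 0.25 0.99 | -0.02 dy px 0.125 0.99 | 0 dy px 0.125 0.98 | 0.02 dy px 0.25 0.95 | 0.05 dy px 0.125 1.0 | 0.06 dy px 0.0 1.0 | 
217 157
scene block 0 0 0.73
scene block 0 0 0.73Traceback (most recent call last):
  File "<string>", line 8, in <module>
    f=load(n)['frame'][200:265,120:165]; h=cv2.cvtColor(f,cv2.COLOR_RGB2HSV); m=((h[...,1]>125)&(h[...,0]<20)).astype(np.uint8); k,l,s,ce=cv2.connectedComponentsWithStats(m); i=1+s[1:,4].argmax(); print(n,s[i],ce[i])
                                                                                                                                                                                   ~~~~~~~~~~~~~~^^
ValueError: attempt to get argmax of an empty sequence
```

In the scene view the block shows zero shift, with the lighting changed. The arm holds 5 N at TCP z = 0.028 (about 0.45 rad), so I'll hand in.

```bash
python3 -c "
from h import *
print(manip.hand_in()); st()"
```

```text
the job is handed in; nothing more can be done
None
the job is handed in; nothing more can be done
```

I laid the spindle in both V-rests and let it go, then set the jack under the band between the collars and let that go. I gave the handle one full stroke and let it come right back up. It is now pressed down again, and I handed in at about 23 s of the 72 s. The hand-in gave no verdict.

- **Handle:** the fingertips hold it with about 5 N at z = 28 mm, which I reckon from geometry is 0.45 rad.
- **Spindle lift:** it rose about 3.5–4.5 px at the clear points in the scene camera, where 13 mm should give about 3.5 px. Readings ran from 2 to 6 px along the length, and the weaker matches are unreliable. They prove the lift better than they prove the spindle is level. The second press matches the trial stroke within 0.4 px.
- **Saddle:** it measured about 2 mm off the rest line and centred between the collars when the jack was set down. I did not measure it again after the strokes.
- **Bystanders:** tape roll and blower show no shift. The block's check from above disagreed: 7 px with a poor match (0.79). The scene camera gave no shift, also with a moderate match (0.73), and a colour check of the block failed to run. No move was aimed near the block, and I put the weak matches down to changed shadows.

Two checks fell short. The first tracking check of the lift failed because the arm was in the reference picture. I had also used all 12 picture views before the strokes, so nothing after that was checked by eye.

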